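# Put the eyepiece tray back and latch the dry cabinet

## Task

The eyepieces are back in their tray, so close up the dry cabinet: slide the tray fully home against its back stop with the eyepieces still standing in it, then push the door shut, without slamming it, until it seats on its roller catch. Leave the other things on the shelf where they are.

Things in the scene. Friction and masses are not known exactly. Their poses are not given: they have to be found in the camera images.
- cabinet: dry cabinet, fixed: clear acrylic box with aluminium edges on a grey plinth, 260 mm deep (its x), 250 wide (its y), 165 tall. Origin at the centre of its underside; x points from the open front to the back: the front plane is at x = -0.130 in its frame, inside floor at z = 0.028, underside of the roof's edge at 0.155. Two floor guides lead the tray to a stop bar at the back
- cabinet_mouth (a point): middle of the front edge of the cabinet's inside floor; its axes are the cabinet's
- door (a joint): door angle in rad: 0 shut, 1.57 straight out from the front, opens towards the robot to 2.2. Clear door in a 20 mm thick, 22 wide aluminium frame, 238 mm wide, 153 tall, flat outside, lower edge 10 mm above the shelf; upright hinge on the +y side of the cabinet. Swings easily until it meets the catch at about 0.05 rad. Seated it reads 0; left unseated, it springs back to 0.05 or more
- door_hinge (a point): foot of the door's hinge axis, mid-thickness of the door, 10 mm above the shelf; in the cabinet's frame at (-0.141, 0.122, 0.010). Its axes turn with the door: the door runs from it along its own -y, the outer face is at its x = -0.010, the inner at 0.010 (pane set back by 15 mm)
- door_push (a point): point on the door's outer face, 165 mm from the hinge axis, 28 mm below the door's top edge and 135 mm above the shelf; a good place to push; its axes turn with the door (-x points out of the outer face)
- door_pull (a point): middle of the door's dark bow pull: upright bar 10 mm thick, 60 mm tall, standing out 27 mm from the outer face, 226 mm from the hinge axis, centre 90 mm above the shelf
- catch (a point): middle of the steel roller catch inside the cabinet's front, on the side away from the hinge, 135 mm above the shelf. A stud on the door's inner face (sticking in 21 mm) must be pushed between its two sprung rollers: about 6 N at the door's free edge or 8 N at door_push; below about 0.017 rad the rollers pull the door shut and hold it
- tray: loose grey tray with four bays, 210 mm deep (its x), 188 wide, walls 36 tall and 4 thick, front panel 98 tall, about 1.2 kg loaded, on the cabinet's floor with 2.5 mm play to the guides. Origin at the centre of its underside, axes those of the cabinet. Starts 40 to 65 mm out; home against the stop its origin is at x = -0.010 in the cabinet's frame. Takes 3 to 8 N to push
- tray_lip (a point): middle of the front edge of the tray's pull lip (6 mm thick, 120 mm wide, along the top of the front panel, standing out 17 mm), 123 mm above the shelf, 122 mm in front of the tray's origin; with the tray home it is at x = -0.132 in the cabinet's frame, 2 mm before the front plane, and goes into the recess behind the door's pane
- eyepiece1: silver eyepiece standing loose in one bay of the tray, 60 mm across, foot 48 mm across, 94 mm tall, about 0.28 kg; origin at the centre of its foot, z up along its axis
- eyepiece2: the second eyepiece, same as the first, in another bay
- moon_filter: Moon filter, dark green glass in a black cell, 62 mm across, 12 mm thick, lying in a bay of the tray; origin at centre of underside
- step_ring: dark steel step ring, 64 mm outside, 50 mm bore, 14 mm tall, lying in a bay of the tray; origin at centre of underside
- funnel_cup: steel parts cup with a black funnel set in its mouth, one body, 100 mm across, 124 mm tall; origin at centre of underside. Stands on the shelf; not part of the job
- dust_plug: yellow rubber dust plug, 72 mm across, 36 mm tall; origin at centre of underside. Stands on the shelf; not part of the job
- spacer_ring: flat bronze spacer ring, 76 mm outside, 56 mm bore, 16 mm tall, lying flat; origin at centre of underside. Stands on the shelf; not part of the job
- laser_collimator: small dark laser collimator lying on its flat foot, 38 mm thick, about 135 mm long along its own x; origin under its middle. Stands on the shelf; not part of the job
- driver: screwdriver lying flat, 170 mm long along its own x; origin under its middle. Stands on the shelf; not part of the job
- lens_jar: small closed jar, 56 mm across, 75 mm tall; origin at centre of underside. Stands on the shelf; not part of the job
Things that resemble listed ones, but are neither listed nor needed, are in the scene too. What is shaped like the eyepiece1 but pink or purple is not meant.

How it is judged:
On the way, in this order (a step that is already met when the one before it is completed fails the run):
1. the tray is home against its stop while the door is still open (x of tray in the frame of cabinet above -0.015 m and value of joint door above 0.4 rad), for 0.2 s.
2. the door is seated on its catch (value of joint door below 0.012 rad), for 0.2 s.
At the end, for the whole second after the job is handed in: the door is seated on its catch (hinge below 0.012 rad), the tray is at rest within 5 mm of home (its x in the cabinet's frame above -0.015), both eyepieces stand upright (within 0.15 rad), and the eyepieces, Moon filter and step ring are in the tray (value of joint door below 0.012 rad and x of tray in the frame of cabinet above -0.015 m and linear speed of tray below 0.02 m/s and angle between each of eyepiece1, eyepiece2's own z axis and vertical below 0.15 rad and horizontal distance between each of eyepiece1, moon_filter, step_ring, eyepiece2 and tray below 0.13 m); the robot touches nothing.
It fails at once if an eyepiece tips over (more than 0.5 rad) (angle between any of eyepiece1, eyepiece2's own z axis and vertical above 0.5 rad).
It fails at once if the door is slammed (faster than 2.5 rad/s while more than 0.1 rad from shut) (value of joint door above 0.1 rad and velocity of joint door below -2.5 rad/s).
It fails at once if one of the other things on the shelf is shifted by more than 30 mm (distance of any of funnel_cup, spacer_ring, driver, dust_plug, laser_collimator, lens_jar from where it was at the start of the episode above 0.03 m).
It also fails if it takes over 48 s, if anything falls off the work surface, if the arm or the gripper's body presses on something with over 40 N, if the wrist force passes 120 N, or if a joint passes its speed limit or range.

## Robot

A 6-joint arm with a two-finger parallel gripper is mounted at the origin on the work surface. World frame = base frame: x ahead of the robot, y to its left, z up, the work surface at z = 0. Lengths are in m, angles in rad, forces in N, time in s.
With the tool pointing down it reaches from about 0.35 to 0.975 m from the base axis. Payload 4.9 kg.
Tool frame: the origin (TCP) lies midway between the tips of the shut fingers; the grasp point (between the pads) lies 19 mm behind it (ctrl.hold_point_z is the distance from the TCP to the grasp point, in m); z points along the fingers, y is the line along which they close (so a half turn about z gives the same grasp; the last joint's range is limited). The gripper opens to 85 mm and grips with 20 to 120 N. Pads are 22 mm wide; open, the fingers measure 114 mm over their backs; the gripper's body (76 mm by 85 mm) begins 54 mm behind the grasp point. The pads swing forward as they close: fully open they stand 13 mm farther back than shut.
Start: joints at [1.14, 0.053, 1.613, -0, 1.476, -0.119], TCP at [0.192, 0.595, 0.231] pointing down, gripper open.
Joint ranges: [-3.01, 3.01], [-1.01, 2.22], [0.06, 2.58], [-1.02, 4.17], [0.09, 2.62], [-3.14, 3.14]. Speed limits (rad/s): [2.57, 2.57, 3.14, 3.14, 3.14, 3.14].

## Interface

Orientations are given as a rotation vector (axis times angle).
In Python, from station import status, viewer, finish_job, ctrl gives the robot as it stands.
- The arm moves only by the shell command python3 -m jog 'ROWS' [FORCE]. ROWS is JSON, a list of rows, each a list of 7 numbers: the turn, a rotation vector about the tool's x, y, z each as a share of 5 degrees, from -1 to 1, then the shift along the tool's x, y, z each as a share of 30 mm, from -1 to 1, then the opening, from -1 (shut) to 1 (fully open). A call has 1 to 5 rows; each row shifts and turns the commanded pose from where the row before left it, along the tool's axes as they then stand; what a row does not reach is not made up. A row lasts 1/8 s, in which the tool goes at most 62.5 mm and 10.7 degrees, less where a joint would pass 70% of its speed; a pose out of reach is approached as far as the arm can. A call with a number of a shift or a turn outside -1 to 1 is refused whole. A call with a gripper value outside its range is refused whole. The fingers move at their own pace and stop on an object; FORCE is the grip in N (left out, the last holds). Time passes only in rows, so rows that do not move let the fingers close. It gives the time, the measured TCP pose, the force, the opening and the grip force at its end, in the units of the state.
- status.get_obs(): the state, without advancing time (a new reading comes with each control period).
- viewer.get_image(name): name is "scene" or "top" or "wrist"; returns a dict with "img" (480x640x3 uint8, red, green, blue), "fovy" (degrees; the focal length in pixels is half the picture's height over the tangent of half this angle, whatever the lens; pixels are square), "cx", "cy" (the principal point, pixels), "distortion" ([k1, k2, p1, p2, k3] as OpenCV has them; the pictures are not rectified), "rvec" (rotation vector, rad) and "tvec" (3), from world to camera coordinates, as OpenCV has them. Camera axes: x right, y down, z forward; pixel columns grow to the right and rows downward; lengths in m; the calibration is good to about 2 mm. A picture is of the moment at which its call begins. There is no depth.
- finish_job(): hands the job in; it is judged then, once.
The state is a dict: "t": time; "q": joint angles; "dq": joint speeds; "effort": joint torques, N m; "tool_pos": TCP position; "tool_rot": TCP orientation; "contact_force": force on the tool from outside, world axes, zero at the start; "wrist_torque": the same for the moment, N m; "opening": finger opening in m; "grip_force": force on a finger pad.
Only numpy, scipy, OpenCV 4.12 (cv2) and the standard library are available. Lean on these libraries where they do the work, as an engineer would, in place of code of your own. Each camera call takes 0.05 s, during which the arm holds its last target. There are 200 camera calls.

## Working session

There is one attempt and no reset: what is moved stays moved. The work goes in short steps, Python scripts to look and compute and a shell command to move; the robot and the scene stay as the last step left them, time stands still between calls to the robot, and variables do not carry over. Pictures are saved under pics/ and viewed, at most 10 in all, crops included, and the job is handed in when it is done.

```bash
mkdir -p pics; ls; python3 - <<'E'
from station import status, viewer
import cv2,json
for n in("scene","top"):
    d=viewer.get_image(n); cv2.imwrite(f"pics/{n}0.png",d["img"][:,:,::-1])
    print(n,{k:v for k,v in d.items() if k!="img"})
o=status.get_obs();print(o)
E
```

```text
pics
scene {'fovy': 49.082026539036555, 'cx': 316.50665239240016, 'cy': 238.740895493179, 'distortion': array([-0.0940971,  0.       ,  0.       ,  0.       ,  0.       ]), 'rvec': array([ 0.61836683,  2.64262029, -1.20268445]), 'tvec': array([ 0.52757358, -0.08803952,  1.49234943])}
top {'fovy': 53.10256342377896, 'cx': 336.5945147232445, 'cy': 234.0009519788215, 'distortion': array([0.03727166, 0.        , 0.        , 0.        , 0.        ]), 'rvec': array([ 2.18349811, -2.14997697,  0.14323645]), 'tvec': array([-0.01956144,  0.59047484,  1.05242162])}
{'t': 0.1, 'q': array([ 1.13999938e+00,  5.32932363e-02,  1.61415763e+00, -1.73315371e-06,
        1.47601124e+00, -1.18998135e-01]), 'dq': array([ 5.65258353e-04, -1.17900740e-03, -6.05917545e-04, -5.56469224e-04,
       -8.62653555e-05,  1.26371253e-03]), 'effort': array([ 3.45198832e-04, -3.94903207e+01, -3.71364248e+01, -1.76775907e-04,
        3.96446034e-03, -7.94826008e-06]), 'tool_pos': array([0.1914925 , 0.59434602, 0.23018392]), 'tool_rot': array([-4.87711896e-01, -3.10299142e+00,  2.82654127e-03]), 'contact_force': array([-0.49122192,  0.93279342,  0.64561413]), 'wrist_torque': array([-0.03835974,  0.01565059,  0.01004179]), 'grip_force': 0.0, 'opening': 0.08530413756242107}
```

View pics/scene0.png

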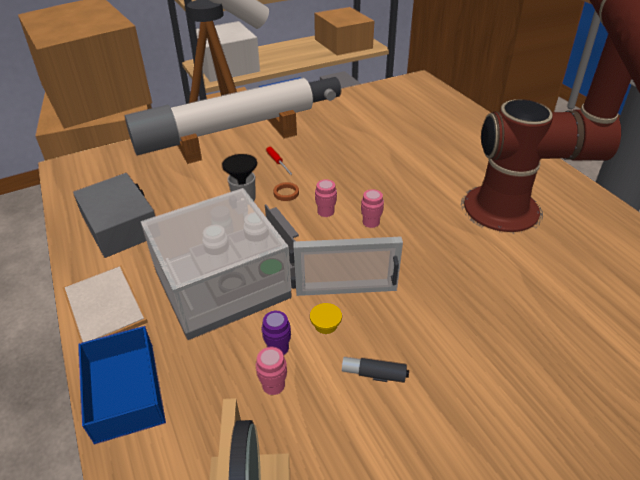

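View pics/top0.png

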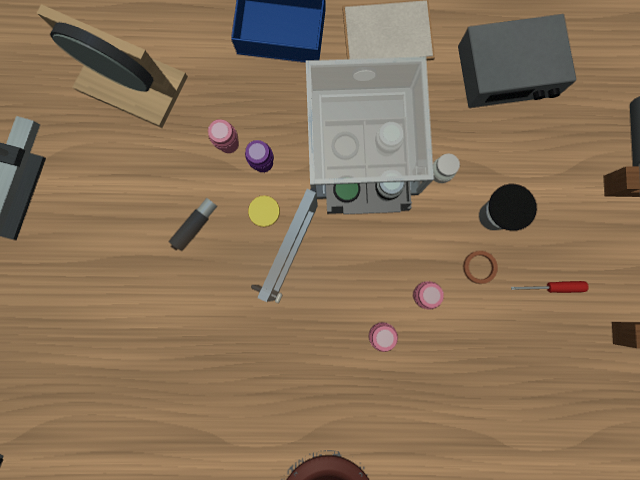

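The scene view shows the clear cabinet (145–295, 195–330) with its door open (295–400, 240–293) and the pull at (396,270). The top view has the roof corners near (307,62), (427,60), (432,180) and (313,184), and the door's top from about (311,195) to (266,297). The tray front is at (328–411, 212). Both silver eyepieces (390,135) and (391,185) are in the tray. The white lens jar is at (447,167), and the pink and purple ones are look-alikes.

```bash
cat > h.py <<'E'
import numpy as np,cv2
from station import status, viewer
def cam(n):
    d=viewer.get_image(n);f=240/np.tan(np.radians(d["fovy"])/2)
    d["K"]=np.array([[f,0,d["cx"]],[0,f,d["cy"]],[0,0,1]]);return d
def ray(d,uv,z):
    uv=np.array(uv,float).reshape(-1,1,2)
    p=cv2.undistortPoints(uv,d["K"],d["distortion"])[:,0]
    R=cv2.Rodrigues(d["rvec"])[0];c=-R.T@d["tvec"]
    v=np.c_[p,np.ones(len(p))]@R
    return c+v*((z-c[2])/v[:,2])[:,None]
def proj(d,P): return cv2.projectPoints(np.array(P,float).reshape(-1,3),d["rvec"],d["tvec"],d["K"],d["distortion"])[0][:,0]
E
python3 - <<'E'
from h import *
d=cam("top")
np.set_printoptions(precision=4,suppress=True)
r=ray(d,[(307,62),(427,60),(432,180),(313,184)],.165);print(r, [np.linalg.norm(r[i]-r[i-1]) for i in range(4)])
print(ray(d,[(311,195),(266,297)],.163), ray(d,[(328,212),(411,212)],.123))
c=d["img"][170:310,245:445,::-1];cv2.imwrite("pics/c1.png",cv2.resize(c,None,fx=4,fy=4,interpolation=cv2.INTER_CUBIC))
E
```

```text
[[ 0.9324  0.0577  0.165 ]
 [ 0.9417 -0.191   0.165 ]
 [ 0.6883 -0.1999  0.165 ]
 [ 0.6759  0.0403  0.165 ]] [np.float64(0.25708739096785654), np.float64(0.24880040287163502), np.float64(0.2535867600238851), np.float64(0.240515518365569)]
[[0.6537 0.0439 0.163 ]
 [0.449  0.1277 0.163 ]] [[ 0.6263  0.0094  0.123 ]
 [ 0.6292 -0.1644  0.123 ]]
```

View pics/c1.png

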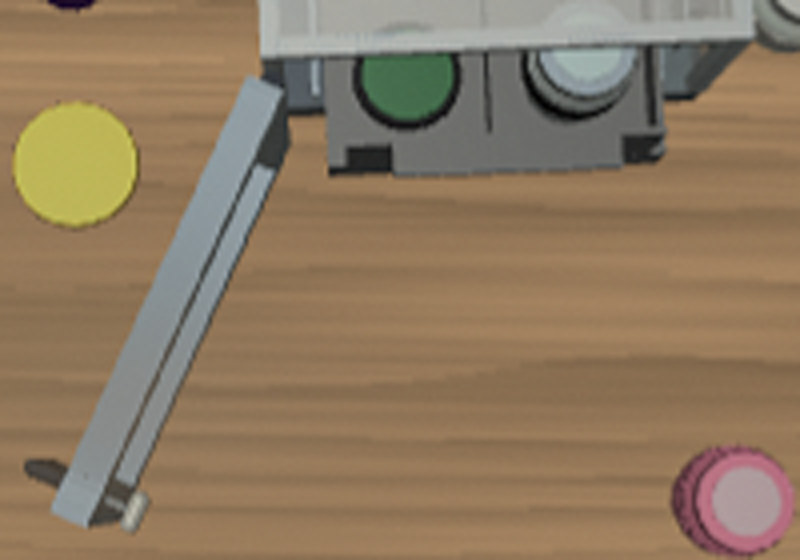

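The crop shows the lip's front edge from (343.3,214.3) to (400.5,211.3). The door's top bar has corners (307.5,189.3), (316,193), (258.3,297.5) and (267.5,301.3). The roof's front edge runs from (310.5,183) to (433.8,179.5). Dust plug and collimator lie on the door's outer side.

```bash
python3 - <<'E'
from h import *
np.set_printoptions(precision=4,suppress=True)
d=cam("top")
f=ray(d,[(310.5,183),(433.8,179.5)],.165);l=ray(d,[(343.3,214.3),(400.5,211.3)],.126)
D=ray(d,[(307.5,189.3),(316,193),(258.3,297.5),(267.5,301.3)],.163)
print(f,np.linalg.norm(f[1]-f[0]));print(l,np.linalg.norm(l[1]-l[0]))
print(D,np.linalg.norm(D[2]-D[0]),np.linalg.norm(D[1]-D[0]))
e=f[1]-f[0];yaw=np.arctan2(e[0],-e[1]);ly=np.arctan2((l[1]-l[0])[0],-(l[1]-l[0])[1])
yaw=-yaw;print("yaw cab",yaw,"lip",-ly)
ux=np.array([np.cos(yaw),np.sin(yaw),0]);uy=np.array([-ux[1],ux[0],0])
o=f.mean(0)+.130*ux;o[2]=0;print("cab origin",o)
H=o-.141*ux+.122*uy;print("hinge",H)
lc=l.mean(0);print("lip in cab",(lc-o)@ux,(lc-o)@uy)
v=(D[2]+D[3]-D[0]-D[1])/2;a=np.arctan2(-v@ux,-v@uy);print("door ang",a, 'hinge meas',(D[0]+D[1])/2)
# model check pts
for n,p in dict(foot=(lc+0),).items(): pass
back=[o+.13*ux+s*.125*uy+[0,0,.165] for s in(1,-1)];print("proj back corners",proj(d,back))
s=cam("scene")
P=[o+sx*.13*ux+sy*.125*uy+[0,0,.165] for sx in(-1,1) for sy in(-1,1)];print("scene roof",proj(s,P))
print("pink etc", ray(d,[(384,336),(430,294)],.09), ray(d,[(264,211)],.036),ray(d,[(175,243),(210,206)],.03))
E
```

```text
[[ 0.6778  0.0453  0.165 ]
 [ 0.6894 -0.2036  0.165 ]] 0.24918040458861926
[[ 0.6215 -0.0226  0.126 ]
 [ 0.6298 -0.142   0.126 ]] 0.11964758498633986
[[0.6653 0.0512 0.163 ]
 [0.658  0.0339 0.163 ]
 [0.4478 0.1426 0.163 ]
 [0.4407 0.1245 0.163 ]] 0.2358748436735156 0.018734708919968784
yaw cab -0.04627124805308378 lip -0.06971991902121803
cab origin [ 0.8135 -0.0851  0.    ]
hinge [0.6783 0.0432 0.    ]
lip in cab -0.1877730018659739 -0.005852290241071435
door ang 1.9210142991657795 hinge meas [0.6616 0.0426 0.163 ]
proj back corners [[318.7396  54.5069]
 [439.0989  62.1152]]
scene roof [[246.8298 186.5819]
 [281.9235 248.2538]
 [142.2338 213.623 ]
 [162.0304 283.573 ]]
pink etc [[ 0.3706 -0.1122  0.09  ]
 [ 0.4594 -0.2096  0.09  ]] [[0.6404 0.155  0.036 ]] [[0.565  0.3527 0.03  ]
 [0.6508 0.2785 0.03  ]]
```

Fixing a sign slip: cabinet yaw is about +0.05. That puts the cabinet origin at about (0.8135, -0.073) and the hinge at (0.667, 0.042), against a measured (0.662, 0.043). The lip is at cabinet x = -0.188, so it needs about 56 mm of travel, within the expected range. The door is at about 2.02 rad, inside its 2.2 limit. First I'll turn the tool square to the cabinet and raise it.

```bash
python3 -m jog '[[0,0,-1,0,0,-0.5,-1],[0,0,-1,0,0,-0.5,-1],[0,0,-1,0,0,-0.5,-1],[0,0,-1,0,0,-0.3,-1],[0,0,-0.14,0,0,0,-1]]'
cat > go.py <<'E'
import sys
from h import *
from scipy.spatial.transform import Rotation as R
# remaining shift to a target (world) in tool axes, units of 30 mm
o=status.get_obs();r=R.from_rotvec(o["tool_rot"]);np.set_printoptions(precision=3,suppress=True)
t=np.array(list(map(float,sys.argv[1:4])));print("t",o["t"],"pos",o["tool_pos"],"F",o["contact_force"],"\naxes x,y,z",*r.as_matrix().T,"\nunits",r.inv().apply(t-o["tool_pos"])/.03)
E
python3 go.py .56 -.086 .28
```

```text
t: 0.88
tool_pos: [0.1919, 0.5952, 0.2862]
tool_rot: [-0.077, 3.14, 0.002]
contact_force: [-0.9, 0.8, 0.5]
opening: 0.0002
grip_force: 0.0
t 0.875 pos [0.192 0.595 0.286] F [-0.902  0.847  0.47 ] 
axes x,y,z [-0.999 -0.049 -0.001] [-0.049  0.999  0.002] [ 0.001  0.002 -1.   ] 
units [-11.14  -23.283   0.181]
```

```bash

python3 -m jog '[[0,0,0,-0.46,-0.97,0,-1],[0,0,0,-0.46,-0.97,0,-1],[0,0,0,-0.46,-0.97,0,-1],[0,0,0,-0.46,-0.97,0,-1],[0,0,0,-0.46,-0.97,0,-1]]' 
python3 -m jog '[[0,0,0,-0.46,-0.97,0,-1],[0,0,0,-0.46,-0.97,0,-1],[0,0,0,-0.46,-0.97,0,-1],[0,0,0,-0.46,-0.97,0,-1],[0,0,0,-0.46,-0.97,0,-1]]' 
python3 -m jog '[[0,0,0,-0.46,-0.97,0,-1],[0,0,0,-0.46,-0.97,0,-1],[0,0,0,-0.46,-0.97,0,-1],[0,0,0,-0.46,-0.97,0,-1],[0,0,0,-0.46,-0.97,0,-1]]' 
python3 -m jog '[[0,0,0,-0.46,-0.97,0,-1],[0,0,0,-0.46,-0.97,0,-1],[0,0,0,-0.46,-0.97,0,-1],[0,0,0,-0.46,-0.97,0,-1],[0,0,0,-0.46,-0.97,0,-1]]' 
python3 -m jog '[[0,0,0,-0.46,-0.97,0,-1],[0,0,0,-0.46,-0.97,0,-1],[0,0,0,-0.46,-0.97,0,-1],[0,0,0,-0.46,-0.97,0,-1],[0,0,0,0,0,0,-1]]' | head -3
python3 go.py .57 -.085 .108
```

```text
t: 1.5
tool_pos: [0.268, 0.4517, 0.2844]
tool_rot: [0.076, -3.14, 0.002]
contact_force: [0.3, 0.4, 0.7]
opening: 0.0
grip_force: 0.0
t: 2.12
tool_pos: [0.3441, 0.3099, 0.2845]
tool_rot: [0.076, -3.14, 0.001]
contact_force: [-0.1, -0.5, -0.2]
opening: 0.0001
grip_force: 0.0
t: 2.75
tool_pos: [0.4202, 0.1681, 0.2845]
tool_rot: [0.076, -3.14, 0.0]
contact_force: [-0.0, 0.7, 0.9]
opening: -0.0003
grip_force: 0.0
t: 3.38
tool_pos: [0.4963, 0.0262, 0.2845]
tool_rot: [0.076, -3.14, -0.0]
contact_force: [0.3, -0.2, -0.4]
opening: -0.0001
grip_force: 0.0
t: 4.0
tool_pos: [0.5571, -0.0877, 0.2841]
tool_rot: [0.072, -3.139, -0.001]
t 4.0 pos [ 0.557 -0.088  0.284] F [-0.16   0.642 -0.508] 
axes x,y,z [-0.999 -0.046  0.002] [-0.046  0.999  0.001] [-0.002  0.    -1.   ] 
units [-0.444  0.069  5.868]
```

```bash

python3 -m jog '[[0,0,0,0,0.07,0.98,-1],[0,0,0,0,0,0.98,-1],[0,0,0,0,0,0.98,-1],[0,0,0,0,0,0.98,-1],[0,0,0,0,0,0.98,-1]]' |head -2
python3 -m jog '[[0,0,0,0,0,0.97,-1],[0,-1,0,0,0,0,-1],[0,-1,0,0,0,0,-1],[0,-1,0,0,0,0,-1],[0,0,0,0,0,0,-1]]' 
python3 go.py .607 -.083 .108
python3 - <<'E'
from h import *
d=cam("scene");cv2.imwrite("pics/s1.png",cv2.resize(d["img"][150:350,130:430,::-1],None,fx=2.6,fy=2.6))
E
```

```text
t: 4.62
tool_pos: [0.5563, -0.0831, 0.137]
t: 5.25
tool_pos: [0.5551, -0.0832, 0.1081]
tool_rot: [-0.07, 2.881, 0.011]
contact_force: [-0.5, -0.5, -0.4]
opening: 0.0
grip_force: 0.0
t 5.25 pos [ 0.555 -0.083  0.108] F [-0.544 -0.469 -0.387] 
axes x,y,z [-0.965 -0.047 -0.256] [-0.049  0.999  0.001] [ 0.256  0.014 -0.967] 
units [-1.67  -0.078  0.446]
```

View pics/s1.png

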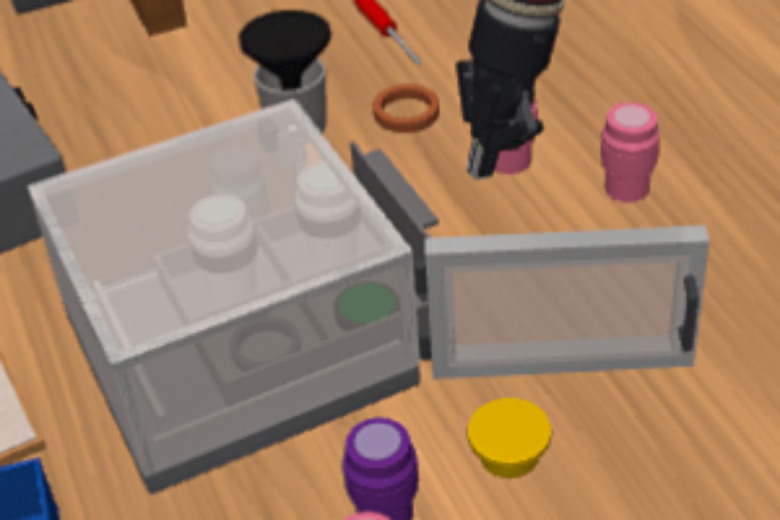

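The picture shows the closed fingers at crop (480,175), ahead of the tray lip (395,190) and clear of the door and the look-alikes. Next I'll approach, then push slowly.

```bash

python3 -m jog '[[0,0,0,-0.48,0,0.13,-1],[0,0,0,-0.48,0,0.13,-1],[0,0,0,-0.3,0,0.08,-1],[0,0,0,-0.15,0,0.04,-1],[0,0,0,-0.1,0,0.03,-1]]' |sed -n 1,4p
python3 -m jog '[[0,0,0,-0.1,0,0.03,-1],[0,0,0,-0.1,0,0.03,-1],[0,0,0,-0.1,0,0.03,-1],[0,0,0,-0.1,0,0.03,-1],[0,0,0,-0.1,0,0.03,-1]]' |sed -n 1,4p
```

```text
t: 5.92
tool_pos: [0.6041, -0.0818, 0.1088]
tool_rot: [-0.071, 2.88, 0.01]
contact_force: [0.7, -0.4, 0.0]
t: 6.55
tool_pos: [0.6189, -0.0811, 0.1083]
tool_rot: [-0.072, 2.881, 0.01]
contact_force: [-9.0, -0.8, 3.7]
```

```bash

python3 -m jog '[[0,0,0,-0.12,0,0.03,-1],[0,0,0,-0.14,0,0.04,-1],[0,0,0,-0.14,0,0.04,-1],[0,0,0,-0.14,0,0.04,-1],[0,0,0,-0.14,0,0.04,-1]]' |sed -n 1,4p
python3 -m jog '[[0,0,0,-0.14,0,0.04,-1],[0,0,0,-0.14,0,0.04,-1],[0,0,0,-0.12,0,0.03,-1],[0,0,0,-0.1,0,0.03,-1],[0,0,0,-0.1,0,0.03,-1]]' |sed -n 1,4p
```

```text
t: 7.18
tool_pos: [0.6383, -0.08, 0.1072]
tool_rot: [-0.072, 2.886, 0.01]
contact_force: [-10.4, -0.7, 4.4]
t: 7.8
tool_pos: [0.657, -0.079, 0.1068]
tool_rot: [-0.072, 2.886, 0.01]
contact_force: [-10.8, -0.3, 4.2]
```

```bash

python3 -m jog '[[0,0,0,-0.08,0,0.02,-1],[0,0,0,-0.08,0,0.02,-1],[0,0,0,-0.06,0,0.02,-1],[0,0,0,-0.06,0,0.02,-1],[0,0,0,-0.04,0,0.01,-1]]' |sed -n 1,4p
python3 -m jog '[[0,0,0,-0.04,0,0.01,-1],[0,0,0,-0.04,0,0.01,-1]]' |sed -n 1,4p
```

```text
t: 8.43
tool_pos: [0.6669, -0.0786, 0.1068]
tool_rot: [-0.072, 2.886, 0.01]
contact_force: [-10.6, -0.6, 4.4]
t: 8.68
tool_pos: [0.6693, -0.0784, 0.1068]
tool_rot: [-0.072, 2.886, 0.01]
contact_force: [-10.2, -0.3, 4.0]
```

```bash

python3 -m jog '[[0,0,0,-0.04,0,0.01,-1],[0,0,0,-0.04,0,0.01,-1]]' |sed -n 1,4p
python3 -m jog '[[0,0,0,-0.04,0,0.01,-1],[0,0,0,-0.04,0,0.01,-1]]' |sed -n 1,4p
```

```text
t: 8.93
tool_pos: [0.6718, -0.0783, 0.1068]
tool_rot: [-0.072, 2.886, 0.01]
contact_force: [-10.4, -1.0, 3.1]
t: 9.18
tool_pos: [0.6739, -0.0782, 0.1067]
tool_rot: [-0.072, 2.887, 0.01]
contact_force: [-13.6, 0.2, 6.5]
```

```bash

python3 -m jog '[[0,0,0,-0.04,0,0.01,-1],[0,0,0,-0.02,0,0.01,-1]]' |sed -n 1,4p
python3 -m jog '[[0,0,0,0,0,0,-1],[0,0,0,0,0,0,-1]]' |sed -n 1,4p
python3 - <<'E'
from h import *
d=cam("top");cv2.imwrite("pics/t1.png",cv2.resize(d["img"][50:310,200:460,::-1],None,fx=2.3,fy=2.3,interpolation=cv2.INTER_CUBIC))
E
```

```text
t: 9.43
tool_pos: [0.6742, -0.0782, 0.1059]
tool_rot: [-0.073, 2.891, 0.011]
contact_force: [-19.5, -1.0, 9.1]
t: 9.68
tool_pos: [0.6742, -0.0782, 0.1058]
tool_rot: [-0.073, 2.891, 0.011]
contact_force: [-16.9, -1.0, 7.4]
```

View pics/t1.png

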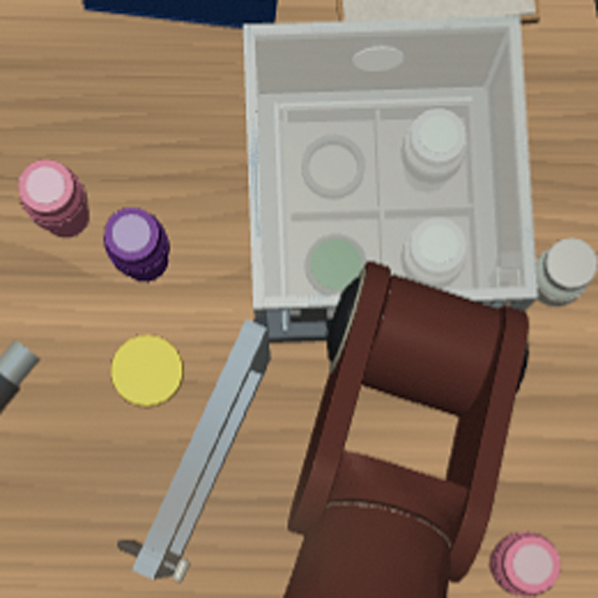

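Force rose to 19 N with no further motion at TCP x = 0.674. The home estimate is 0.6745, so the tray is on its stop. The picture shows both eyepieces upright at crop (437,140) and (437,250), the filter and ring in their bays, and the door still open. Now I'll retreat, straighten up and go round to the door's outer face.

```bash

python3 -m jog '[[0,0,0,0.3,0,-0.08,-1],[0,0,0,0.96,0,-0.26,-1],[0,0,0,0.96,0,-0.26,-1],[0,1,0,0,0,-1,-1],[0,1,0,0,0,-1,-1]]' |sed -n 1,4p
python3 -m jog '[[0,1,0,0,0,-1,-1],[0,0,0,0,0,-1,-1],[0,0,0,0,0,-1,-1],[0,0,0,0,0,0,-1]]' |sed -n 1,4p
python3 go.py .532 .150 .250
```

```text
t: 10.35
tool_pos: [0.5954, -0.0821, 0.1667]
tool_rot: [-0.075, 3.057, 0.004]
contact_force: [0.6, -0.5, -0.3]
t: 10.85
tool_pos: [0.5959, -0.0827, 0.2602]
tool_rot: [-0.078, 3.134, -0.003]
contact_force: [0.3, 0.1, -0.2]
t 10.85 pos [ 0.596 -0.083  0.26 ] F [ 0.344  0.113 -0.182] 
axes x,y,z [-0.999 -0.05  -0.007] [-0.05   0.999 -0.002] [ 0.007 -0.002 -1.   ] 
units [1.744 7.855 0.313]
```

```bash

python3 -m jog '[[0,0,0,0.22,0.98,0,-1],[0,0,0,0.22,0.98,0,-1],[0,0,0,0.22,0.98,0,-1],[0,0,0,0.22,0.98,0,-1],[0,0,0,0.22,0.98,0,-1]]' |sed -n 1,2p
python3 -m jog '[[0,0,0,0.22,0.98,0,-1],[0,0,0,0.22,0.98,0,-1],[0,0,0,0.22,0.98,0,-1],[0,0,0,0,0,0,-1]]' |sed -n 1,2p
python3 go.py .532 .150 .122
python3 - <<'E'
from h import *
d=cam("top");cv2.imwrite("pics/t2.png",cv2.resize(d["img"][50:310,200:460,::-1],None,fx=2.3,fy=2.3,interpolation=cv2.INTER_CUBIC))
# door sweep plan, cabinet-aligned tool, units of 30 mm in tool axes
yaw=.05;ux=np.array([np.cos(yaw),np.sin(yaw)]);uy=np.array([-ux[1],ux[0]]);H=np.array([.6655,.0423])
P=[]
for th in [2.1,2.0,1.9,1.8,1.7,1.6,1.5,1.4,1.3,1.2,1.1,1,.9,.8,.7,.6,.5,.4,.3,.2,.1,.05,0,-.03]:
    v=-np.sin(th)*ux-np.cos(th)*uy; n=np.cos(th)*-ux+np.sin(th)*uy
    p=H+.165*v+n*(.010+.011*abs(n@ux)+.0145*abs(n@uy));P.append(p)
    if len(P)>1: q=(p-P[-2])/.03; print(th,p.round(4),(np.round([-q@ux,q@uy],2)))
E
```

```text
t: 11.48
tool_pos: [0.5529, 0.0637, 0.2546]
t: 11.98
tool_pos: [0.5287, 0.1512, 0.2548]
t 11.975 pos [0.529 0.151 0.255] F [ 0.365 -0.913  0.716] 
axes x,y,z [-0.999 -0.052  0.002] [-0.052  0.999 -0.   ] [-0.002 -0.    -1.   ] 
units [-0.118 -0.046  4.427]
2.0 [0.5225 0.1292] [ 0.34 -0.45]
1.9 [0.5144 0.114 ] [ 0.29 -0.49]
1.8 [0.5079 0.0979] [ 0.24 -0.52]
1.7 [0.5031 0.0811] [ 0.19 -0.55]
1.6 [0.5    0.0637] [ 0.13 -0.57]
1.5 [0.4987 0.0475] [ 0.07 -0.54]
1.4 [0.4988 0.0317] [ 0.02 -0.53]
1.3 [0.5004 0.0158] [-0.03 -0.53]
1.2 [0.5037 0.    ] [-0.08 -0.53]
1.1 [ 0.5085 -0.0156] [-0.13 -0.53]
1 [ 0.5149 -0.0308] [-0.19 -0.52]
0.9 [ 0.5229 -0.0454] [-0.24 -0.5 ]
0.8 [ 0.5325 -0.0593] [-0.3  -0.48]
0.7 [ 0.5435 -0.0723] [-0.35 -0.45]
0.6 [ 0.556  -0.0841] [-0.4  -0.42]
0.5 [ 0.5698 -0.0947] [-0.44 -0.38]
0.4 [ 0.5847 -0.1039] [-0.48 -0.33]
0.3 [ 0.6007 -0.1114] [-0.52 -0.28]
0.2 [ 0.6174 -0.1173] [-0.55 -0.22]
0.1 [ 0.6349 -0.1214] [-0.57 -0.16]
0.05 [ 0.6438 -0.1227] [-0.29 -0.06]
0 [ 0.6528 -0.1235] [-0.3  -0.04]
-0.03 [ 0.6573 -0.1239] [-0.15 -0.02]
```

View pics/t2.png

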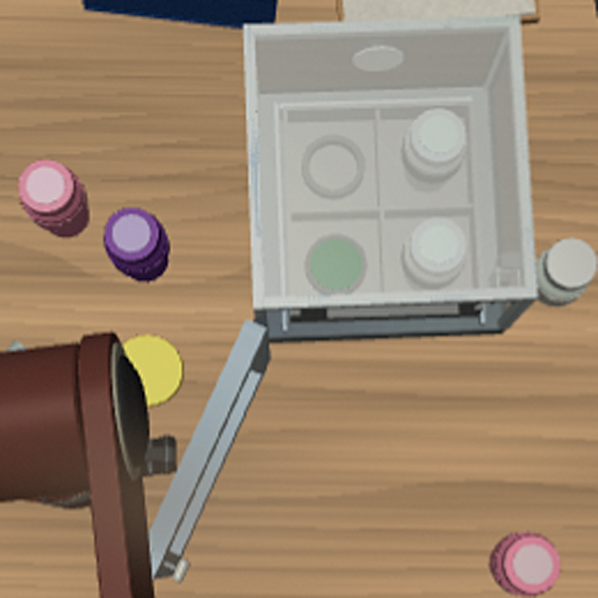

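The tray front is now inside the frame (crop 330–480, 310), both eyepieces stand, and the gripper is on the door's outer side. Descending there.

```bash

python3 -m jog '[[0,0,0,0,0,0.88,-1],[0,0,0,0,0,0.88,-1],[0,0,0,0,0,0.88,-1],[0,0,0,0,0,0.88,-1],[0,0,0,0,0,0.88,-1]]' |sed -n 1,4p
python3 -m jog '[[0,0,0,0.1,-0.25,0,-1],[0,0,0,0.1,-0.25,0,-1],[0,0,0,0.1,-0.25,0,-1],[0,0,0,0.15,-0.25,0,-1],[0,0,0,0.15,-0.25,0,-1]]' |sed -n 1,4p
```

```text
t: 12.65
tool_pos: [0.5297, 0.1487, 0.1229]
tool_rot: [0.075, -3.14, 0.001]
contact_force: [0.3, 1.1, -0.4]
t: 13.28
tool_pos: [0.5138, 0.111, 0.1253]
tool_rot: [-0.078, 3.139, 0.0]
contact_force: [0.4, -0.4, 0.5]
```

```bash

python3 -m jog '[[0,0,0,0.24,-0.48,0,-1],[0,0,0,0.19,-0.5,0,-1],[0,0,0,0.13,-0.52,0,-1],[0,0,0,0.07,-0.54,0,-1],[0,0,0,0.02,-0.53,0,-1]]' |sed -n 1,4p
python3 -m jog '[[0,0,0,-0.03,-0.53,0,-1],[0,0,0,-0.08,-0.53,0,-1],[0,0,0,-0.13,-0.53,0,-1],[0,0,0,-0.19,-0.52,0,-1],[0,0,0,-0.24,-0.5,0,-1]]' |sed -n 1,4p
python3 - <<'E'
from h import *
d=cam("scene");cv2.imwrite("pics/s2.png",cv2.resize(d["img"][130:370,130:430,::-1],None,fx=2.4,fy=2.4))
E
```

```text
t: 13.9
tool_pos: [0.4979, 0.0325, 0.1246]
tool_rot: [-0.077, 3.141, 0.0]
contact_force: [0.3, 0.9, 1.5]
t: 14.52
tool_pos: [0.5223, -0.0446, 0.1243]
tool_rot: [0.078, -3.14, -0.0]
contact_force: [0.8, 0.6, 1.0]
```

View pics/s2.png

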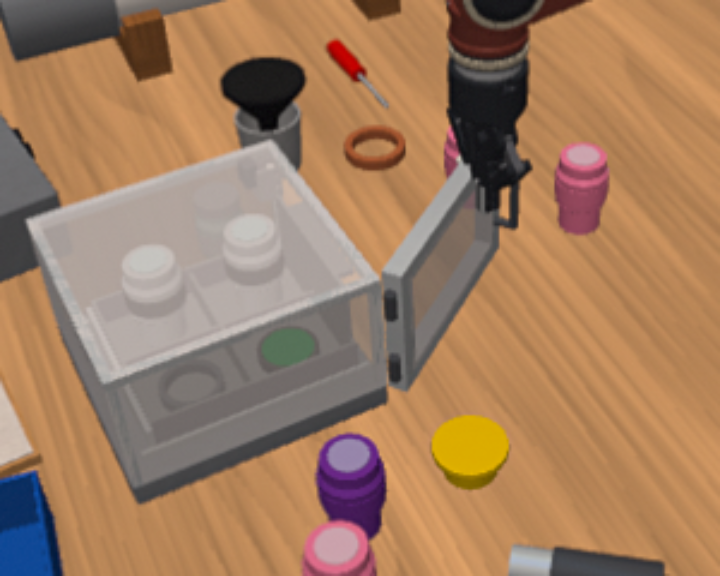

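The door is about half shut (crop 390–500, 170–385), with the fingers on its outer face at (490,190). The eyepieces are upright, so I continue along the arc.

```bash

python3 -m jog '[[0,0,0,-0.3,-0.48,0,-1],[0,0,0,-0.35,-0.45,0,-1],[0,0,0,-0.4,-0.42,0,-1],[0,0,0,-0.42,-0.38,0,-1],[0,0,0,-0.42,-0.32,0,-1]]' |sed -n 1,4p
python3 -m jog '[[0,0,0,-0.4,-0.25,0,-1],[0,0,0,-0.4,-0.2,0,-1],[0,0,0,-0.3,-0.12,0,-1],[0,0,0,-0.3,-0.1,0,-1],[0,0,0,-0.2,-0.05,0,-1]]' |sed -n 1,4p
python3 go.py .6528 -.1235 .122
```

```text
t: 15.2
tool_pos: [0.5825, -0.103, 0.1245]
tool_rot: [0.077, -3.141, -0.0]
contact_force: [0.3, 0.5, 0.6]
t: 15.82
tool_pos: [0.6311, -0.1215, 0.1245]
tool_rot: [0.078, -3.141, 0.0]
contact_force: [-0.8, 0.2, -0.3]
t 15.825 pos [ 0.631 -0.121  0.125] F [-0.797  0.184 -0.256] 
axes x,y,z [-0.999 -0.05   0.   ] [-0.05   0.999 -0.   ] [-0. -0. -1.] 
units [-0.719 -0.104  0.085]
```

```bash

python3 -m jog '[[0,0,0,-0.12,-0.02,0,-1],[0,0,0,-0.12,-0.02,0,-1],[0,0,0,-0.1,0,0,-1],[0,0,0,-0.1,0,0,-1],[0,0,0,-0.1,0,0,-1]]' |sed -n 1,4p
python3 -m jog '[[0,0,0,-0.1,0,0,-1],[0,0,0,-0.1,0,0,-1]]' |sed -n 1,4p
```

```text
t: 16.45
tool_pos: [0.6464, -0.1219, 0.1245]
tool_rot: [0.078, -3.139, 0.0]
contact_force: [-8.6, -1.4, 4.9]
t: 16.7
tool_pos: [0.6477, -0.122, 0.1245]
tool_rot: [0.077, -3.126, -0.0]
contact_force: [-24.4, -0.8, 12.7]
```

```bash

python3 -m jog '[[0,0,0,0,0,0,-1],[0,0,0,0,0,0,-1]]' |sed -n 1,4p
python3 - <<'E'
from h import *
d=cam("top");cv2.imwrite("pics/t3.png",cv2.resize(d["img"][160:240,290:450,::-1],None,fx=5,fy=5,interpolation=cv2.INTER_CUBIC))
E
```

```text
t: 16.95
tool_pos: [0.6484, -0.122, 0.1245]
tool_rot: [0.077, -3.128, -0.0]
contact_force: [-19.5, -1.2, 10.1]
```

View pics/t3.png

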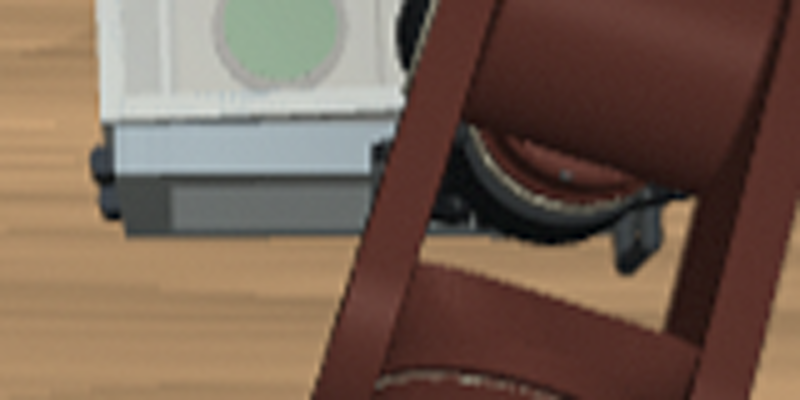

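The door's top (crop y 125–175) looks parallel to the roof edge, so it appears shut. I'll back off and check that it holds.

```bash

python3 -m jog '[[0,0,0,0.2,0,0,-1],[0,0,0,1,0,0,-1],[0,0,0,1,0,-0.5,-1],[0,0,0,1,0,-1,-1],[0,0,0,1,0,-1,-1]]' |sed -n 1,4p
python3 -m jog '[[0,0,0,1,0,-1,-1],[0,0,0,1,0.3,-1,-1],[0,0,0,1,0.3,-0.5,-1],[0,0,0,0,0,0,-1],[0,0,0,0,0,0,-1]]' |sed -n 1,4p
python3 - <<'E'
from h import *
d=cam("top");cv2.imwrite("pics/t4.png",cv2.resize(d["img"][50:250,290:490,::-1],None,fx=3,fy=3,interpolation=cv2.INTER_CUBIC))
E
```

```text
t: 17.62
tool_pos: [0.5262, -0.1276, 0.2002]
tool_rot: [-0.078, 3.14, 0.0]
contact_force: [-0.3, -0.9, 0.5]
t: 18.25
tool_pos: [0.4365, -0.1142, 0.2742]
tool_rot: [-0.078, 3.14, -0.0]
contact_force: [0.1, 0.0, -0.4]
```

View pics/t4.png

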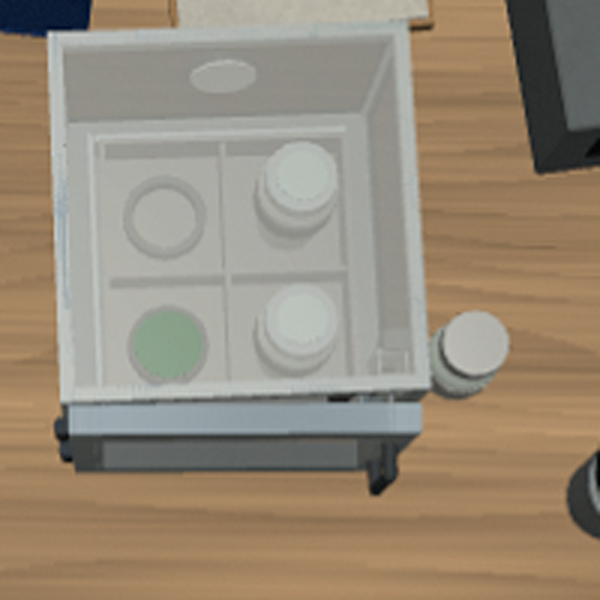

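The door is close to shut, but its front edge (crop (70,436)→(420,433)) doesn't look quite parallel to the roof edge ((60,402)→(430,388)). I'll measure the angle with subpixel line fits.

```bash

python3 - <<'E'
from h import *
np.set_printoptions(precision=4,suppress=True)
d=cam("top");g=cv2.GaussianBlur(cv2.cvtColor(d["img"],cv2.COLOR_RGB2GRAY),(3,3),0).astype(float)
def hline(x0,x1,ya,yb,z,name,sign):
    pts=[]
    for x in range(x0,x1):
        y0=ya+(yb-ya)*(x-x0)/(x1-x0);r=np.arange(int(y0)-4,int(y0)+5)
        gr=sign*(g[r+1,x]-g[r-1,x]);k=np.clip(gr.argmax(),1,7);a,b,c=gr[k-1:k+2]
        pts.append((x,r[k]+.5*(a-c)/(a-2*b+c+1e-9)))
    w=ray(d,pts,z);vx,vy,x,y=cv2.fitLine(w[:,:2].astype(np.float32),cv2.DIST_HUBER,0,.001,.001).ravel()
    if vy>0: vx,vy=-vx,-vy
    print(name,"yaw",np.arctan2(vx,-vy),"mid",w[len(w)//2],"x at ends",w[0],w[-1],"res",np.abs((w[:,0]-x)*vy-(w[:,1]-y)*vx).mean())
hline(316,428,195.5,194.4,.163,"door outer top",-1)
hline(318,408,206.5,206.5,.01,"door bottom?",+1)
hline(314,428,183,180,.165,"roof front",-1)
hline(310,422,62,59,.165,"roof back",+1)
E
```

```text
door outer top yaw 0.021215396 mid [ 0.6579 -0.079   0.163 ] x at ends [0.6554 0.0339 0.163 ] [ 0.6604 -0.1901  0.163 ] res 0.0001353509232857034
door bottom? yaw 0.02251585 mid [ 0.6578 -0.0714  0.01  ] x at ends [0.656  0.0335 0.01  ] [ 0.6597 -0.1742  0.01  ] res 0.00023163595616043167
roof front yaw 0.050971344 mid [ 0.6839 -0.0766  0.165 ] x at ends [0.6782 0.0383 0.165 ] [ 0.6896 -0.1898  0.165 ] res 0.00019902853840002768
roof back yaw 0.032454804 mid [ 0.9448 -0.0643  0.165 ] x at ends [0.937  0.0516 0.165 ] [ 0.9453 -0.1785  0.165 ] res 0.017629471958534502
```

Line fits put the door at about 0.03 rad, with the gap at its free side 8 mm too wide, so it isn't seated. The push at 165 mm was possibly taken up by the gripper's body instead of the door. I'll tilt the gripper back and push with the fingertips nearer the free edge, above the pull.

```bash

python3 -m jog '[[0,-1,0,0,0,0,-1],[0,-1,0,0,0,0,-1],[0,-1,0,0,0,0,-1],[0,-1,0,0,0,0,-1],[0,0,0,0,0,0,-1]]' |sed -n 1,4p
python3 go.py .61 -.158 .134
```

```text
t: 18.98
tool_pos: [0.4356, -0.1144, 0.2732]
tool_rot: [-0.067, 2.794, 0.013]
contact_force: [0.4, -0.4, 0.5]
t 18.975 pos [ 0.436 -0.114  0.273] F [ 0.41  -0.395  0.53 ] 
axes x,y,z [-0.939 -0.045 -0.34 ] [-0.048  0.999  0.001] [ 0.34   0.017 -0.94 ] 
units [-3.817 -1.736  6.315]
```

```bash

python3 -m jog '[[0,0,0,-0.54,-0.25,0.9,-1],[0,0,0,-0.54,-0.25,0.9,-1],[0,0,0,-0.54,-0.25,0.9,-1],[0,0,0,-0.54,-0.25,0.9,-1],[0,0,0,-0.54,-0.25,0.9,-1]]' |sed -n 1,4p
python3 -m jog '[[0,0,0,-0.54,-0.25,0.9,-1],[0,0,0,-0.54,-0.25,0.9,-1],[0,0,0,0,0,0,-1]]' |sed -n 1,4p
python3 go.py .65 -.156 .134
```

```text
t: 19.6
tool_pos: [0.5616, -0.1456, 0.1738]
tool_rot: [-0.07, 2.794, 0.013]
contact_force: [-0.2, 0.4, -0.3]
t: 19.98
tool_pos: [0.6098, -0.1576, 0.1321]
tool_rot: [-0.07, 2.798, 0.016]
contact_force: [-0.8, 0.2, 0.7]
t 19.975 pos [ 0.61  -0.158  0.132] F [-0.831  0.153  0.684] 
axes x,y,z [-0.941 -0.047 -0.336] [-0.05   0.999  0.003] [ 0.336  0.02  -0.942] 
units [-1.284 -0.016  0.39 ]
```

```bash

python3 -m jog '[[0,0,0,-0.45,0,0.15,-1],[0,0,0,-0.3,0,0.1,-1],[0,0,0,-0.2,0,0.06,-1],[0,0,0,-0.1,0,0.03,-1],[0,0,0,-0.1,0,0.03,-1]]' |sed -n 1,4p
python3 -m jog '[[0,0,0,-0.1,0,0.03,-1],[0,0,0,-0.1,0,0.03,-1]]' |sed -n 1,4p
```

```text
t: 20.6
tool_pos: [0.646, -0.1564, 0.1373]
tool_rot: [-0.069, 2.792, 0.012]
contact_force: [0.1, 0.3, -0.5]
t: 20.85
tool_pos: [0.6514, -0.1561, 0.1372]
tool_rot: [-0.07, 2.794, 0.012]
contact_force: [-12.0, -1.1, 7.4]
```

```bash

python3 -m jog '[[0,0,0,-0.08,0,0.03,-1],[0,0,0,-0.08,0,0.03,-1]]' |sed -n 1,4p
cat > door.py <<'E'
from h import *
d=cam("top");g=cv2.GaussianBlur(cv2.cvtColor(d["img"],cv2.COLOR_RGB2GRAY),(3,3),0).astype(float)
def hl(x0,x1,ya,yb,z,s):
    p=[]
    for x in range(x0,x1):
        y0=ya+(yb-ya)*(x-x0)/(x1-x0);r=np.arange(int(y0)-4,int(y0)+5);gr=s*(g[r+1,x]-g[r-1,x])
        k=np.clip(gr.argmax(),1,7);a,b,c=gr[k-1:k+2];p.append((x,r[k]+.5*(a-c)/(a-2*b+c+1e-9)))
    w=ray(d,p,z);vx,vy,x,y=cv2.fitLine(w[:,:2].astype(np.float32),cv2.DIST_HUBER,0,.001,.001).ravel()
    return vx/vy,x,y,p
import sys
x1=int(sys.argv[1])
s,x,y,p=hl(316,x1,195.5,195.5-1.1*(x1-316)/112,.163,-1);s2,X,Y,_=hl(314,x1,183,183-3*(x1-314)/114,.165,-1)
for yy in(.03,-.03,-.19):print("y",yy,"gap",round(X+s2*(yy-Y)-x-s*(yy-y),4))
print("theta~",round(s-s2,4),p[0],p[-1])
E
python3 door.py 370
```

```text
t: 21.1
tool_pos: [0.6551, -0.1562, 0.1373]
tool_rot: [-0.07, 2.798, 0.012]
contact_force: [-11.6, -0.9, 4.6]
y 0.03 gap 0.0227
y -0.03 gap 0.0233
y -0.19 gap 0.0249
theta~ 0.01 (316, np.float64(194.1166666666686)) (369, np.float64(192.8673469387728))
```

```bash

python3 -m jog '[[0,0,0,-0.08,0,0.03,-1],[0,0,0,-0.06,0,0.02,-1],[0,0,0,0,0,0,-1]]' |sed -n 1,4p
python3 door.py 370
```

```text
t: 21.52
tool_pos: [0.6585, -0.1562, 0.1372]
tool_rot: [-0.071, 2.801, 0.012]
contact_force: [-20.1, -0.8, 11.6]
y 0.03 gap 0.0227
y -0.03 gap 0.0224
y -0.19 gap 0.0215
theta~ -0.0057 (316, np.float64(194.10655737705093)) (369, np.float64(191.98333333333306))
```

The door has moved in to about 0 rad and the force is rising against the closed door. Now I'll back off and check again.

```bash

python3 -m jog '[[0,0,0,-0.04,0,0.01,-1],[0,0,0,0,0,0,-1],[0,0,0,0.2,0,-0.06,-1],[0,0,0,0.8,0,-0.3,-1],[0,0,0,0.9,0,-0.4,-1]]' |sed -n 1,4p
python3 -m jog '[[0,0,0,0.9,0,-0.9,-1],[0,0,0,0.9,0,-0.9,-1],[0,0,0,0.6,0,-0.9,-1],[0,0,0,0,0,0,-1],[0,0,0,0,0,0,-1]]' |sed -n 1,4p
python3 door.py 428; python3 - <<'E'
from h import *
d=cam("scene");cv2.imwrite("pics/s3.png",cv2.resize(d["img"][130:370,130:430,::-1],None,fx=2.4,fy=2.4))
E
```

```text
t: 22.2
tool_pos: [0.6012, -0.1585, 0.1393]
tool_rot: [-0.069, 2.792, 0.012]
contact_force: [0.2, -0.6, 0.5]
t: 22.82
tool_pos: [0.5068, -0.1633, 0.1907]
tool_rot: [-0.069, 2.792, 0.012]
contact_force: [0.2, 0.9, 0.6]
y 0.03 gap 0.0226
y -0.03 gap 0.0224
y -0.19 gap 0.0218
theta~ -0.0039 (316, np.float64(194.12711864406995)) (427, np.float64(185.05555555489505))
```

View pics/s3.png

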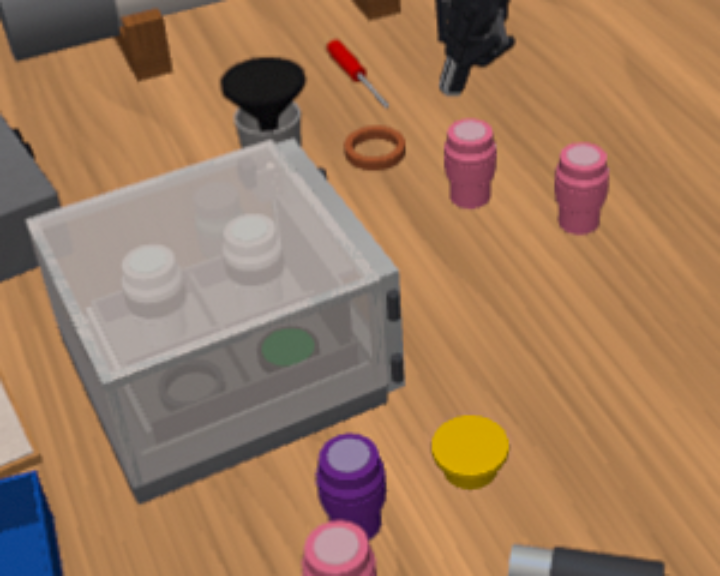

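The door holds at about 0 rad after release, with an even gap across its width. Both eyepieces are upright at crop (150,270) and (252,240), nothing else has shifted, and the arm is clear. Handing in.

```bash
python3 -c "
from station import finish_job
print(finish_job())"
```

```text
the job is handed in; nothing more can be done
None
```

The job is handed in at about 23 s of the 48 s allowed: the tray is home with both eyepieces standing, and the door measures 0 rad by camera after release, once a second push nearer its free edge seated it; no verdict was returned.

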